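# Bowl into the display bay, gate latched

## Robot

A 6-joint arm with a two-finger parallel gripper is mounted at the origin on the work surface. World frame = base frame: x ahead of the robot, y to its left, z up, the work surface at z = 0. Lengths are in m, angles in rad, forces in N, time in s.
With the tool pointing down it reaches from about 0.3 to 0.775 m from the base axis. Payload 14.6 kg.
Tool frame: the origin (TCP) lies midway between the tips of the shut fingers; the grasp point (between the pads) lies 19 mm behind it (ctrl.hold_point_z is the distance from the TCP to the grasp point, in m); z points along the fingers, x is the direction in which the jaws open and shut, and the axes are right-handed (so a half turn about z gives the same grasp; the last joint's range is limited). The gripper opens to 94 mm and grips with 3 to 60 N. Pads are 16 mm wide; open, the fingers measure 119 mm over their backs; the gripper's body (75 mm by 177 mm) begins 78 mm behind the grasp point.
Start: joints at [-1.208, 0.3, 1.521, -0, 1.321, -0.067], TCP at [0.229, -0.5, 0.167] pointing down, gripper open.
Joint ranges: [-3.03, 3.03], [-0.79, 2.21], [0.23, 2.52], [-1.04, 4.18], [0, 3.07], [-2.55, 2.55]. Speed limits (rad/s): [2.22, 2.22, 2.57, 3.14, 3.14, 3.14].

## Interface

Orientations are given as [roll, pitch, yaw] about the fixed x, y, z axes, in that order (R = Rz(yaw) Ry(pitch) Rx(roll)).
In Python, from station import ctrl, viewer, ticket, nets gives the robot as it stands.
- The arm moves only by the tool carry_out, never from a script. Its argument "commands" is one flat list of numbers, 7 for each row, row after row: the closure, from -1 (fully open) to 1 (shut), so that 0 is half open, then the shift along the world's x, y, z in cm, then the turn, a rotation vector about the world's x, y, z in rad. In form: [gripper, tx, ty, tz, ax, ay, az, gripper, tx, ty, tz, ax, ay, az, ...]. A call has 1 to 12 rows; each row is the pose to reach, as a shift and turn from the pose measured when the call began; what a row does not reach only later rows make up. A row lasts 1/12 s, in which the tool goes at most 41.7 mm and 7.16 degrees, less where a joint would pass 70% of its speed; a pose out of reach is approached as far as the arm can. A call with a gripper value outside its range is refused whole. The fingers move at their own pace and stop on an object; "force" is the grip in N (left out, the last holds). Time passes only in rows, so rows that repeat a pose let the fingers close. It gives the time, the measured TCP pose, the force and the opening at its end, in the units of the state.
- ctrl.get_obs(): the state, without advancing time (a new reading comes with each control period).
- viewer.camera(name): name is "scene" or "top" or "wrist"; returns (picture, depth): 400x640x3 uint8, blue, green, red; 400x640 float32, m along the optical axis (not along the pixel's ray), 0 where there is no reading.
- viewer.camera_info(name): a dict with "fx", "fy", "cx", "cy" (pixels), "D" ([k1, k2, p1, p2, k3] as OpenCV has them; the pictures are not rectified), "R" (3x3) and "t" (3): a world point X has camera coordinates R X + t. Camera axes: x right, y down, z forward; pixel columns grow to the right and rows downward; lengths in m; the calibration is good to about 2 mm. A picture is of the moment at which its call begins: read the wrist's pose just before it. camera_info takes no time and is no camera call; for the wrist camera it gives the pose at the moment of the call.
- ticket.hand_in(): hands the job in, once; it reports no verdict.
Trained networks look in the newest picture that a camera, given by its name, has taken for a name from the list of things; names that differ only in an ending like _2 or _b are one class to them, and where a whole thing is asked for, a point or a joint stands for the part that bears it (a point fixed in the world has none). Each returns a list of dicts, best first, with "confidence" (0 to 1); they miss things now and then, are a little off and sometimes report something else, mostly with a low value. They report only what shows in the picture. A call takes as long as a camera call. They do not tell look-alikes from the thing itself.
- nets.silhouettes(camera, thing): "region" (400x640 bool, what is visible of it) and "extent" ([left, top, right, bottom] in pixels, round what is visible of it).
The state is a dict: "time_s": time; "qpos": joint angles; "joint_vel": joint speeds; "tau": joint torques, N m; "ee_pos": TCP position; "eef_rot": TCP orientation; "force": force on the tool from outside, world axes, zero at the start; "moment": the same for the moment, N m; "grip_width": finger opening in m.
Only numpy, scipy, OpenCV 4.12 (cv2) and the standard library are available. Lean on these libraries where they do the work, as an engineer would, in place of code of your own. Each camera call takes 0.05 s, during which the arm holds its last target. There are 200 camera calls.

## Task

Set the footed bronze bowl, still mouth down, into the open-topped display bay, then push the bay's gate shut gently until its sprung tongue snaps in behind the pin and holds the gate closed. Set the bowl down rather than dropping it, do not press on the gate or its latch with more than 25 N, and leave the other wares where they stand.

Things in the scene. Friction and masses are not known exactly. Their poses are not given: they have to be found in the camera images.
- bowl_mid (a point): Centre of the loose dark bronze bowl, half-way up (35 mm above its rim). It stands mouth down on its 102 mm wide rim, 70 mm tall, about 0.35 kg. Grip it by its foot: a plain upright round pillar 44 mm across that forms the top 26 mm (9 to 35 mm above this point); below it the bowl flares out at once. Round, so any grasp yaw will do.
- bay: Fixed wooden display bay, an open-topped box 170 mm deep (x), 220 mm wide (y). Origin: centre of its underside, on the table; x points from the open front (robot side) to the back wall, y left, z up. Inner floor 8 mm above the origin; walls 8 mm thick, 85 mm high; inside x -85 to 77 mm, y -102 to 102 mm. The gate closes the front at x = -95 mm. The bowl goes about the middle.
- pin_nominal (a point): Nominal place of the strike pin, mid-height (109 mm): an upright steel pin 4 mm across, on a steel post 122 mm tall outside the bay's right front corner, over which the tongue must ride. Pin and a firm rubber stop behind the gate are one hand-set piece that really stands up to 16 mm nearer or farther along the bay's x than this point; so do snap and stop. That is not measured: feel for it.
- gate (a joint): Gate angle, rad: 0 nominally shut, positive open (free edge swings out to the bay's -x). Wooden panel 194 mm long, 12 mm thick, 12 to 100 mm high, hinged at the left front corner; a small steel tab on its free edge meets the stop. Starts open by 0.5 to 0.85; a hinge spring pushes it open again to 0.3 or more unless latched. Latched it stands within 0.09 of 0.
- tongue (a joint): Travel of the sprung steel tongue into its brass case (18 mm high, 32 mm long, on the gate's top edge at the free end), m: 0 fully out, 0.012 fully in. It sticks 13 mm out of the free edge, sloped on the bay side, flat on the other, and rides in about 6 mm to pass the pin. Riding over takes 5 to 9 N at gate_push; then the push drops, and 2 mm on the stop takes up force steeply.
- gate_hinge (a point): Point on the upright axis of the gate's hinge, 56 mm above the table; in the bay's frame at x = -95 mm, y = 105 mm. The gate's mid-plane passes through it.
- gate_push (a point): Where to push the gate: on its outer face, 175 mm from the hinge towards the free edge, 80 mm above the table, 20 mm below the panel's top edge. Turns with the gate: its x axis is the gate's inward normal, the way to push.
Things that resemble listed ones, but are neither listed nor needed, are in the scene too. Leave any orange or white look-alike of the part that bears bowl_mid alone.

How it is judged:
On the way, in this order (a step that is already met when the one before it is completed fails the run):
1. the bowl stands in the bay, let go (x of bowl_mid in the frame of bay between -0.05 and 0.05 m and y of bowl_mid in the frame of bay between -0.07 and 0.07 m and z of bowl_mid in the frame of bay below 0.05 m and angle between bowl_mid's own z axis and vertical below 0.1 rad and contact force between bowl and the fingers below 0.1 N and linear speed of bowl below 0.05 m/s), for 0.1 s.
2. after that the gate is swung shut (value of joint gate below 0.11 rad), for 0.1 s.
At the end, for the whole second after the job is handed in: The gate stays shut by its latch alone (angle under 0.11 rad, still, tongue sprung out to within 2 mm) and the bowl stands mouth down on the bay's floor inside its walls, let go. The bowl is put in before the gate is shut (value of joint gate below 0.11 rad and value of joint tongue below 0.002 m and velocity of joint gate between -0.05 and 0.05 rad/s and x of bowl_mid in the frame of bay between -0.05 and 0.05 m and y of bowl_mid in the frame of bay between -0.07 and 0.07 m and z of bowl_mid in the frame of bay below 0.05 m and angle between bowl_mid's own z axis and vertical below 0.1 rad); the robot touches nothing.
It fails at once if the gate or its latch is pushed with more than 25 N (contact force between gate and the fingers above 25 N or contact force between gate and the arm above 25 N).
It fails at once if the bowl is dropped or thrown (linear speed of bowl above 0.6 m/s and contact force between bowl and the fingers below 0.1 N).
It fails at once if another ware is moved by more than 30 mm (distance of any of cup, censer, weight from where it was at the start of the episode above 0.03 m).
It also fails if it takes over 58 s, if anything falls off the work surface, if the arm or the gripper's body presses on something with over 40 N, if the wrist force passes 120 N, or if a joint passes its speed limit or range.

## Working session

There is one attempt and no reset: what is moved stays moved. The work goes in short steps, Python scripts to look and compute and a tool call to move; the robot and the scene stay as the last step left them, time stands still between calls to the robot, and variables do not carry over. Pictures are saved under pics/ and viewed, about 8 in all and at most 12, crops included, and the job is handed in when it is done.

Besides the shell and the picture viewer there is one more tool, called after ">>>" by a JSON object that holds its "op" and its "data". carry_out: Moves the arm, as the interface text tells. Its arguments: {"type":"object","properties":{"commands":{"type":"array","items":{"type":"number"}},"force":{"type":"number"}},"required":["commands"]}

```bash
mkdir -p pics
cat > h.py <<'E'
import numpy as np, cv2
from station import ctrl, viewer, ticket, nets
def pts(cam, depth, mask, info=None):
    i=info or viewer.camera_info(cam)
    K=np.array([[i['fx'],0,i['cx']],[0,i['fy'],i['cy']],[0,0,1.]])
    v,u=np.nonzero(mask&(depth>0)); d=depth[v,u]
    n=cv2.undistortPoints(np.stack([u,v],1).astype(float)[:,None],K,np.array(i['D'],float))[:,0]
    c=np.c_[n*d[:,None],d]
    return (c-np.array(i['t']))@np.array(i['R'])
E
python3 - <<'E'
from h import *
for c in ['scene','top']:
    im,d=viewer.camera(c); cv2.imwrite(f'pics/{c}0.png',im)
    np.save(c+'d.npy',d)
    for th in ['bowl_mid','bay','gate','tongue','pin_nominal']:
        try:
            for r in nets.silhouettes(c,th)[:5]:
                p=pts(c,d,r['region']); print(c,th,round(r['confidence'],2),r['extent'],np.median(p,0).round(3),p.min(0).round(3),p.max(0).round(3))
        except Exception as e: print(c,th,e)
print(ctrl.get_obs())
E
```

```text
scene bowl_mid 0.78 [255.2, 171.6, 291.9, 211.4] [ 0.457 -0.279  0.031] [ 0.371 -0.388 -0.004] [ 0.494 -0.245  0.073]
scene bowl_mid 0.72 [300.1, 149.2, 338.4, 181.6] [ 0.3   -0.272  0.03 ] [ 0.213 -0.36  -0.005] [ 0.336 -0.238  0.073]
scene bowl_mid 0.66 [200.0, 152.1, 240.1, 196.9] [ 0.515 -0.433  0.032] [ 0.453 -0.525 -0.003] [ 0.554 -0.401  0.074]
scene bowl_mid 0.64 [315.4, 198.8, 353.1, 241.4] [ 0.42  -0.105  0.033] [ 0.325 -0.182 -0.005] [ 0.454 -0.029  0.113]
scene gate 0.92 [349.4, 221.1, 387.7, 315.3] [0.498 0.063 0.086] [ 0.359 -0.087 -0.004] [0.552 0.143 0.12 ]
scene pin_nominal 0.87 [233.3, 219.4, 401.4, 396.9] [0.649 0.06  0.015] [ 0.359 -0.096 -0.004] [0.754 0.178 0.12 ]
top bowl_mid 0.98 [436.0, 174.6, 476.8, 214.3] [ 0.495 -0.438  0.035] [ 0.453 -0.507 -0.003] [ 0.547 -0.402  0.074]
top bowl_mid 0.87 [294.4, 222.2, 340.7, 262.1] [ 0.399 -0.121  0.035] [ 0.351 -0.171 -0.002] [ 0.449 -0.07   0.077]
top bowl_mid 0.84 [367.8, 201.3, 413.5, 239.5] [ 0.437 -0.288  0.035] [ 0.391 -0.343 -0.002] [ 0.492 -0.247  0.076]
top bowl_mid 0.77 [371.9, 268.0, 412.8, 315.1] [ 0.286 -0
[... 444 characters left out ...]
.01 ] [ 0.433 -0.099 -0.002] [0.793 0.203 0.121]
{'time_s': 0.6, 'qpos': array([-1.20758260e+00,  2.99893839e-01,  1.52105659e+00,  1.28400021e-05,
        1.32072101e+00, -6.65842527e-02]), 'joint_vel': array([ 0.00087141, -0.00090925,  0.00216309, -0.00032772, -0.00142538,
       -0.00089791]), 'tau': array([-1.97023641e-03, -5.31487334e+01, -3.52831972e+01,  7.08128745e-02,
        2.12912878e-02, -2.40430967e-05]), 'ee_pos': array([ 0.22917172, -0.4999342 ,  0.166725  ]), 'eef_rot': array([-3.14157500e+00,  7.77833570e-05, -1.14100152e+00]), 'force': array([ 0.50737557, -0.19106727, -0.13505165]), 'moment': array([-0.02132958, -0.03559758,  0.02714201]), 'grip_width': 0.0938507847747574}
```

Run:
```python
import cv2
a=cv2.imread('pics/top0.png')[60:340,150:500]
cv2.imwrite('pics/topcrop.png',cv2.resize(a,(750,600),interpolation=cv2.INTER_CUBIC))
```

```text
(no output)
```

View pics/topcrop.png

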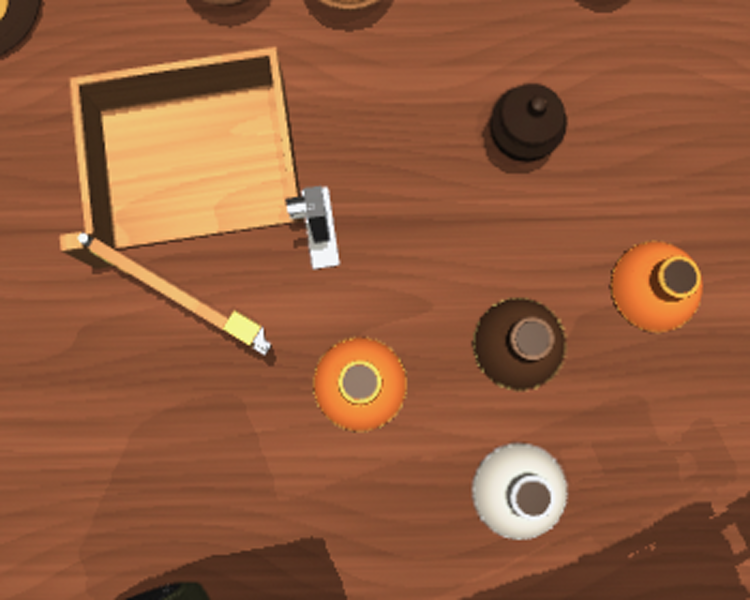

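View pics/scene0.png

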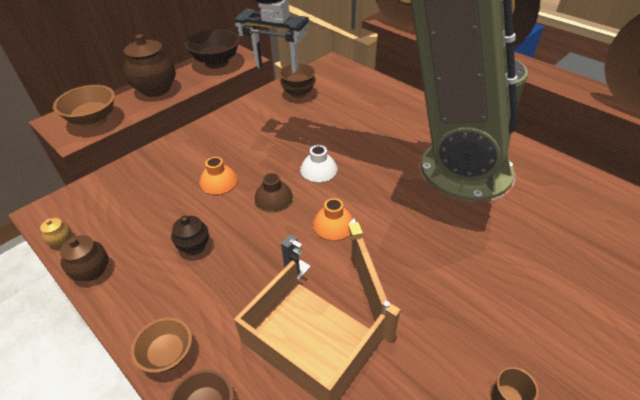

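The bronze one is the dark bowl at top-image (390,220), scene (273,192). The look-alikes are orange at top (456,195) and (318,242), and white at (392,290). In the enlarged crop it is the only dark brown footed bowl. The bay is at the upper left with its gate open towards the robot. The dark lidded censer is at crop (530,125).

```bash
cat > est.py <<'E'
from h import *
from scipy.optimize import least_squares
P=[];
for c in ['scene','top']:
    im,d=viewer.camera(c); P.append(pts(c,d,d>0))
    for r in nets.silhouettes(c,'bowl_mid'):
        p=pts(c,d,r['region']); t=p[(p[:,2]>.066)&(p[:,2]<.08)]
        (x,y),R=cv2.minEnclosingCircle(t[:,:2].astype(np.float32)) if len(t)>3 else ((0,0),0)
        print(c,'bowl',np.round([x,y,R],4),len(t), im[r['region']].mean(0).round())
for k,Q in zip(['scene','top','both'],P+[np.vstack(P)]):
    m=(Q[:,2]>.079)&(Q[:,2]<.09)&(Q[:,0]>.5)&(Q[:,0]<.83)&(Q[:,1]>-.12)&(Q[:,1]<.23)
    w=Q[m,:2]
    def res(v):
        c,s=np.cos(v[2]),np.sin(v[2]); l=(w-v[:2])@np.array([[c,-s],[s,c]])
        def seg(a,b):
            a,b=np.array(a),np.array(b); t=np.clip((l-a)@(b-a)/((b-a)@(b-a)),0,1)
            return np.linalg.norm(l-a-t[:,None]*(b-a),axis=1)
        D=np.min([seg((-.085,.106),(.081,.106)),seg((-.085,-.106),(.081,-.106)),seg((.081,.106),(.081,-.106))],0)
        return np.maximum(D-.004,0)+.05*D
    f=least_squares(res,[.65,.06,.15],loss='soft_l1',f_scale=.003,x_scale=[.01,.01,.1])
    b=f.x; c,s=np.cos(b[2]),np.sin(b[2]); Rm=np.array([[c,-s],[s,c]])
    h=b[:2]+Rm@[-.095,.105]
    print(k,'bay',b.round(4),'n',len(w),'med',np.median(res(b)).round(5),'hinge',h.round(4))
    L=(Q[:,:2]-b[:2])@Rm
    g=(Q[:,2]>.094)&(Q[:,2]<.106)&(L[:,0]<-.09)&(L[:,0]>-.3)&(abs(L[:,1])<.15)
    q=L[g]-[-.095,.105]; r=np.hypot(*q.T); k2=(r>.05)&(r<.19); a=np.arctan2(-q[k2,0],-q[k2,1])
    print(' gate ang',np.median(a).round(3) if k2.any() else None,k2.sum())
    pp=(Q[:,2]>.106)&(L[:,0]>-.16)&(L[:,0]<-.05)&(L[:,1]<-.08)&(L[:,1]>-.17)
    if pp.any(): print(' post',L[pp].min(0).round(3),L[pp].max(0).round(3),Q[pp,2].max().round(3))
E
python3 est.py
```

```text
scene bowl [ 0.5033 -0.4522  0.0232] 154 [ 66. 131. 213.]
scene bowl [ 0.4426 -0.2964  0.0243] 165 [45. 63. 92.]
scene bowl [ 0.4031 -0.1183  0.0235] 210 [ 68. 134. 214.]
top bowl [ 0.4005 -0.1211  0.022 ] 323 [ 64. 129. 214.]
top bowl [ 0.5016 -0.4535  0.0227] 311 [ 51. 109. 192.]
top bowl [ 0.2823 -0.2904  0.0226] 350 [179. 191. 199.]
top bowl [ 0.4406 -0.2978  0.0223] 327 [42. 60. 87.]
scene bay [0.655  0.0574 0.1506] n 1684 med 0.00014 hinge [0.5454 0.147 ]
 gate ang 0.694 333
 post [-0.114 -0.135] [-0.083 -0.097] 0.124
top bay [0.6527 0.0575 0.1356] n 1053 med 0.00012 hinge [0.5444 0.1487]
 gate ang 0.686 294
 post [-0.112 -0.135] [-0.082 -0.099] 0.126
both bay [0.6541 0.0573 0.1429] n 2737 med 0.00013 hinge [0.5451 0.1477]
 gate ang 0.692 625
 post [-0.114 -0.136] [-0.081 -0.098] 0.126
```

>>> {"op": "carry_out", "data": {"commands": [-1,21.2,20.3,0,0,0,0,-1,21.2,20.3,0,0,0,0,-1,21.2,20.3,0,0,0,0,-1,21.2,20.3,0,0,0,0,-1,21.2,20.3,0,0,0,0,-1,21.2,20.3,0,0,0,0,-1,21.2,20.3,0,0,0,0,-1,21.2,20.3,0,0,0,0,-1,21.2,20.3,0,0,0,0,-1,21.2,20.3,-6,0,0,0,-1,21.2,20.3,-6,0,0,0,-1,21.2,20.3,-6,0,0,0], "force": 20}}

```text
time_s: 1.8
ee_pos: [0.4387, -0.2966, 0.103]
eef_rot: [3.138, 0.006, -1.142]
force: [-0.4, 0.5, 0.5]
grip_width: 0.0943
```

Run:
```python
from h import *
im,d=viewer.camera('wrist'); cv2.imwrite('pics/w1.png',im)
i=viewer.camera_info('wrist')
for r in nets.silhouettes('wrist','bowl_mid')[:4]:
    p=pts('wrist',d,r['region'],i);t=p[(p[:,2]>.066)&(p[:,2]<.08)]
    print(r['confidence'],cv2.minEnclosingCircle(t[:,:2].astype(np.float32)) if len(t)>3 else 0,im[r['region']].mean(0).round())
o=ctrl.get_obs();print(o['ee_pos'],o['eef_rot'],o['force'])
```

```text
0.87 ((0.44314703345298767, -0.2990402281284332), 0.022311119362711906) [27. 46. 73.]
0.74 ((0.4028559625148773, -0.12260431051254272), 0.023128967732191086) [  7. 113. 205.]
0.66 ((0.5033405423164368, -0.4550245404243469), 0.02312432788312435) [  7. 118. 208.]
0.62 ((0.2805546522140503, -0.2937208116054535), 0.021508553996682167) [185. 197. 206.]
[ 0.44062182 -0.29788171  0.10733739] [ 3.14139418e+00  1.86382521e-04 -1.14231695e+00] [ 0.19861506 -0.70609698  0.09274122]
```

>>> {"op": "carry_out", "data": {"commands": [-1,0.1,0,-2,0,0,0,-1,0.1,0,-4,0,0,0,-1,0.1,0,-5.2,0,0,0,-1,0.1,0,-6,0,0,0,-1,0.1,0,-6,0,0,0,-1,0.1,0,-6,0,0,0,1,0.1,0,-6,0,0,0,1,0.1,0,-6,0,0,0,1,0.1,0,-6,0,0,0,1,0.1,0,-6,0,0,0,1,0.1,0,-6,0,0,0,1,0.1,0,-6,0,0,0], "force": 25}}

```text
time_s: 2.9
ee_pos: [0.4417, -0.2979, 0.0475]
eef_rot: [3.141, 0.0, -1.142]
force: [0.1, -0.8, 0.4]
grip_width: 0.0574
```

>>> {"op": "carry_out", "data": {"commands": [1,0,0,0,0,0,0,1,0,0,0,0,0,0,1,0,0,0,0,0,0,1,0,0,0,0,0,0,1,0,0,0,0,0,0,1,0,0,0,0,0,0]}}

```text
time_s: 3.4
ee_pos: [0.4417, -0.2979, 0.0474]
eef_rot: [3.141, 0.0, -1.142]
force: [-0.1, -0.4, -0.1]
grip_width: 0.0175
```

Run:
```python
from h import *
im,d=viewer.camera('wrist'); cv2.imwrite('pics/w2.png',im)
i=viewer.camera_info('wrist')
for c in ['top','scene']:
    im,d=viewer.camera(c); cv2.imwrite(f'pics/{c}2.png',im)
    for r in nets.silhouettes(c,'bowl_mid')[:5]:
        p=pts(c,d,r['region'])
        print(c,r['confidence'],np.median(p,0).round(3),r['extent'],im[r['region']].mean(0).round())
print(ctrl.get_obs())
```

```text
top 0.95 [ 0.398 -0.122  0.035] [295.3, 221.1, 341.7, 262.9] [ 62. 123. 210.]
top 0.78 [ 0.52  -0.459  0.069] [454.8, 172.0, 475.6, 190.6] [ 58. 115. 181.]
top 0.64 [ 0.475 -0.273  0.023] [372.8, 202.1, 388.9, 209.7] [26. 39. 55.]
scene 0.91 [ 0.421 -0.105  0.033] [311.6, 201.1, 353.8, 241.3] [ 66. 129. 212.]
scene 0.81 [ 0.514 -0.433  0.031] [199.8, 154.0, 241.0, 195.9] [ 66. 130. 212.]
scene 0.78 [ 0.3   -0.272  0.031] [300.5, 147.4, 338.2, 185.3] [187. 196. 202.]
scene 0.76 [ 0.458 -0.277  0.032] [255.3, 171.6, 294.1, 212.6] [37. 51. 72.]
{'time_s': 3.65, 'qpos': array([-6.62075977e-01,  3.92897859e-01,  1.69365718e+00, -1.21648513e-04,
        1.05507951e+00,  4.80247902e-01]), 'joint_vel': array([-0.00086298,  0.00126719,  0.00057471, -0.00026288, -0.00025956,
       -0.00138328]), 'tau': array([-6.09390063e-04, -5.39588535e+01, -3.07992125e+01,  6.36830321e-02,
       -1.95581286e-02,  2.04358112e-04]), 'ee_pos': array([ 0.4416962 , -0.2979113 ,  0.04745798]), 'eef_rot': array([ 3.14147944e+00, -1.17320140e-05, -1.14226388e+00]), 'force': array([ 0.21811777,  0.26439238, -0.08631748]), 'moment': array([ 0.01323041, -0.00758409,  0.02973297]), 'grip_width': 0.0006603224569036665}
```

View pics/w2.png

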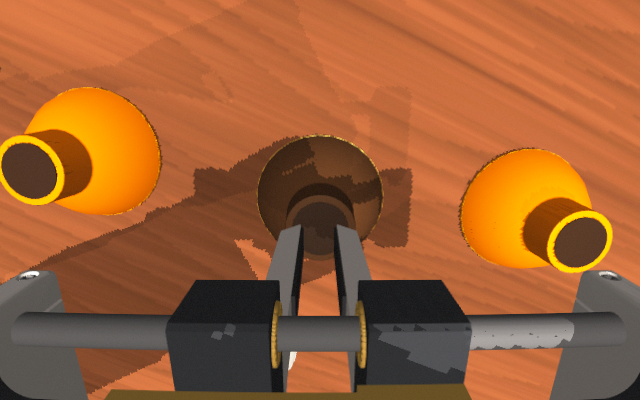

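Run:
```python
from h import *
im,d=viewer.camera('wrist'); i=viewer.camera_info('wrist'); cv2.imwrite('pics/w3.png',im)
o=ctrl.get_obs(); print(o['ee_pos'])
from scipy.spatial.transform import Rotation as R
M=R.from_euler('xyz',o['eef_rot']).as_matrix()
X=pts('wrist',d,d>0,i); L=(X-o['ee_pos'])@M
v,u=np.nonzero(d>0)
print('cam in tool',((-np.array(i['R']).T@i['t'])-o['ee_pos'])@M)
for row in range(190,300,10):
    for col in (300,320,340):
        k=(v==row)&(u==col); print(row,col,L[k].round(3),X[k].round(3), im[row,col])
m=(abs(L[:,0])<.03)&(abs(L[:,1])<.03)&(L[:,2]<-.03)&(L[:,2]>-.07)
print('finger',m.sum(),L[m].min(0),L[m].max(0))
for c in ['scene','top']:
    im,d=viewer.camera(c); X=pts(c,d,d>0); L=(X-o['ee_pos'])@M
    m=(abs(L[:,0])<.06)&(abs(L[:,1])<.06)&(L[:,2]<-.03)&(L[:,2]>-.06)
    print(c,m.sum(),L[m].min(0) if m.any() else 0,L[m].max(0) if m.any() else 0)
    cv2.imwrite(f'pics/{c}3.png',im)
cr=cv2.imread('pics/scene3.png')[120:240,200:360]; a=cv2.resize(cr,(800,600),interpolation=cv2.INTER_CUBIC); cv2.imwrite('pics/s3c.png',a)
```

```text
[ 0.44167369 -0.29790022  0.04744952]
cam in tool [-0.00058123 -0.07660402 -0.21852885]
190 300 [[-0.013 -0.018 -0.001]] [[ 0.453 -0.279  0.048]] [18 28 44]
190 320 [[ 0.    -0.022 -0.015]] [[ 0.462 -0.289  0.063]] [20 31 46]
190 340 [[ 0.014 -0.018  0.   ]] [[ 0.464 -0.303  0.047]] [12 25 42]
200 300 [[-0.012 -0.018 -0.022]] [[ 0.453 -0.28   0.07 ]] [20 31 53]
200 320 [[ 0.    -0.018 -0.024]] [[ 0.458 -0.291  0.071]] [37 57 89]
200 340 [[ 0.013 -0.018 -0.022]] [[ 0.463 -0.302  0.069]] [16 31 51]
210 300 [[-0.012 -0.012 -0.024]] [[ 0.448 -0.282  0.071]] [31 41 61]
210 320 [[ 0.    -0.012 -0.024]] [[ 0.453 -0.293  0.071]] [29 40 53]
210 340 [[ 0.013 -0.012 -0.023]] [[ 0.458 -0.304  0.071]] [28 42 63]
220 300 [[-0.012 -0.005 -0.022]] [[ 0.441 -0.285  0.07 ]] [30 40 57]
220 320 [[ 0.    -0.005 -0.023]] [[ 0.447 -0.296  0.07 ]] [26 38 54]
220 340 [[ 0.013 -0.006 -0.025]] [[ 0.452 -0.307  0.072]] [29 39 53]
230 300 [[-0.011 -0.009 -0.048]] [[ 0.445 -0.285  0.096]] [ 99 104 111]
230 320 [[ 0.    -0.007 -0.045]] [[ 0.448 -0.295  0.092]] [20 21 21]
230 340 [[ 0.011 -0.009 -0.048]] [[ 0.454 -
[... 773 characters left out ...]
0.448 -0.295  0.137]] [24 24 26]
270 340 [[ 0.008 -0.008 -0.092]] [[ 0.453 -0.302  0.139]] [102 105 113]
280 300 [[-0.005 -0.032 -0.142]] [[ 0.469 -0.28   0.189]] [51 50 52]
280 320 [[ 0.    -0.007 -0.098]] [[ 0.448 -0.295  0.146]] [23 24 25]
280 340 [[ 0.005 -0.033 -0.143]] [[ 0.474 -0.289  0.19 ]] [49 51 52]
290 300 [[-0.005 -0.032 -0.146]] [[ 0.469 -0.28   0.194]] [28 28 28]
290 320 [[ 0.    -0.008 -0.106]] [[ 0.449 -0.295  0.154]] [27 29 28]
290 340 [[ 0.005 -0.033 -0.147]] [[ 0.473 -0.288  0.195]] [30 29 29]
finger 960 [-0.01299293 -0.00937174 -0.069978  ] [ 0.01193994 -0.00661662 -0.03874097]
scene 66 [-0.01436082 -0.01310092 -0.05998929] [ 0.01046966  0.00818872 -0.03915449]
top 0 0 0
```

View pics/s3c.png

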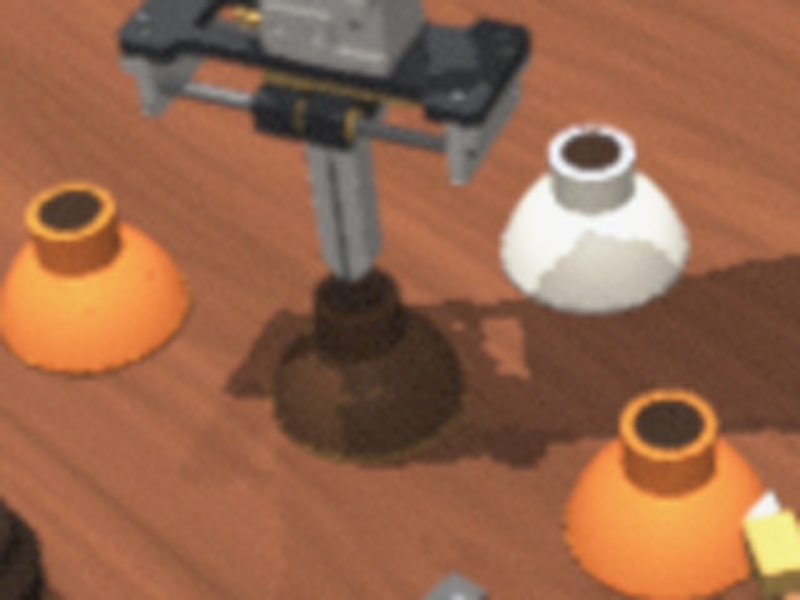

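The crop shows the shut fingers standing just above the foot at crop (350,275). The bowl has not been touched. Depth from both cameras puts the real fingertips about 39 mm above the reported TCP, so I'll check `hold_point_z`, open, and go lower.

Run:
```python
from h import *
print(ctrl.hold_point_z, [a for a in dir(ctrl) if not a.startswith('_')])
```

```text
0.0188 ['MotionError', 'get_obs', 'hold_point_z']
```

>>> {"op": "carry_out", "data": {"commands": [-1,0,0,1,0,0,0,-1,0,0,1,0,0,0,-1,0,0,1,0,0,0,-1,0,0,1,0,0,0,-1,0,0,1,0,0,0,-1,0,0,1,0,0,0,-1,0,0,1,0,0,0,-1,0,0,1,0,0,0,-1,0,0,1,0,0,0,-1,0,0,1,0,0,0,-1,0,0,1,0,0,0,-1,0,0,1,0,0,0]}}

```text
time_s: 4.8
ee_pos: [0.4417, -0.2979, 0.0575]
eef_rot: [3.141, 0.0, -1.142]
force: [0.6, 0.2, 0.2]
grip_width: 0.0768
```

```bash
cat > tip.py <<'E'
from h import *
from scipy.spatial.transform import Rotation as R
o=ctrl.get_obs(); M=R.from_euler('xyz',o['eef_rot']).as_matrix()
print(o['time_s'],o['ee_pos'].round(4),o['grip_width'].round(4),o['force'].round(1))
for c in ['scene','wrist']:
    i=viewer.camera_info(c); im,d=viewer.camera(c)
    L=(pts(c,d,d>0,i)-o['ee_pos'])@M; w=o['grip_width']/2
    for s in (-1,1):
        x=L[:,0]*s
        m=(x>w-.004)&(x<w+.018)&(abs(L[:,1])<.013)&(L[:,2]<.0)&(L[:,2]>-.08)
        q=L[m]
        if len(q): print(c,s,'n',len(q),'z hist',np.histogram(q[:,2],np.arange(-.08,.001,.01))[0],'lowest',np.sort(q[:,2])[-5:].round(4),'x',q[:,0].min().round(3),q[:,0].max().round(3),'y',q[:,1].min().round(3),q[:,1].max().round(3))
cv2.imwrite('pics/tipw.png',im)
E
python3 tip.py
```

```text
Traceback (most recent call last):
  File "tip.py", line 4, in <module>
    print(o['time_s'],o['ee_pos'].round(4),o['grip_width'].round(4),o['force'].round(1))
                                           ^^^^^^^^^^^^^^^^^^^^^
AttributeError: 'float' object has no attribute 'round'
```

```bash
sed -i "s/o\['grip_width'\].round(4)/round(o['grip_width'],4)/" tip.py; python3 tip.py
```

```text
4.8 [ 0.4417 -0.2979  0.0575] 0.0768 [0.6 0.2 0.2]
scene -1 n 92 z hist [27 26 21 17  1  0  0  0] lowest [-0.0429 -0.0428 -0.0422 -0.0402 -0.0371] x -0.053 -0.039 y -0.013 0.01
scene 1 n 104 z hist [24 30 23 24  3  0  0  0] lowest [-0.0403 -0.0403 -0.04   -0.0396 -0.0389] x 0.035 0.05 y -0.012 0.009
wrist -1 n 1350 z hist [440 354 314 230  12   0   0   0] lowest [-0.0391 -0.0389 -0.0389 -0.0388 -0.0381] x -0.053 -0.041 y -0.01 0.009
wrist 1 n 1322 z hist [441 354 290 224  13   0   0   0] lowest [-0.0392 -0.0392 -0.0389 -0.0386 -0.0385] x 0.039 0.052 y -0.009 0.009
```

>>> {"op": "carry_out", "data": {"commands": [-1,0,0,0,0,0,0,-1,0,0,-1.5,0,0,0,-1,0,0,-2.5,0,0,0,-1,0,0,-3.5,0,0,0,-1,0,0,-4.2,0,0,0,-1,0,0,-4.8,0,0,0,-1,0,0,-4.8,0,0,0,-1,0,0,-4.8,0,0,0]}}

```text
time_s: 5.57
ee_pos: [0.4417, -0.2979, 0.0094]
eef_rot: [3.141, 0.0, -1.142]
force: [-0.8, 0.1, 0.1]
grip_width: 0.0939
```

```bash
python3 tip.py
```

```text
5.5667 [ 0.4417 -0.2979  0.0094] 0.0939 [-0.8  0.1  0.1]
scene -1 n 106 z hist [22 23 18 14  1  0  5 23] lowest [-0.0018 -0.0009 -0.0006 -0.0003 -0.0002] x -0.062 -0.043 y -0.012 0.013
scene 1 n 98 z hist [26 27 21 20  3  0  1  0] lowest [-0.0408 -0.0394 -0.0391 -0.0385 -0.0107] x 0.043 0.058 y -0.012 0.009
wrist -1 n 1569 z hist [471 381 333 234  12   0  51  87] lowest [-0.0007 -0.0007 -0.0003 -0.0003 -0.    ] x -0.06 -0.043 y -0.013 0.012
wrist 1 n 1587 z hist [480 384 339 204   9   0  88  83] lowest [-0.0007 -0.0006 -0.0003 -0.0003 -0.0003] x 0.043 0.059 y -0.013 0.012
```

>>> {"op": "carry_out", "data": {"commands": [1,0,0,0,0,0,0,1,0,0,0,0,0,0,1,0,0,0,0,0,0,1,0,0,0,0,0,0,1,0,0,0,0,0,0,1,0,0,0,0,0,0,1,0,0,0,0,0,0,1,0,0,0,0,0,0,1,0,0,0,0,0,0,1,0,0,0,0,0,0,1,0,0,0,0,0,0,1,0,0,0,0,0,0], "force": 25}}

```text
time_s: 6.67
ee_pos: [0.4419, -0.2981, 0.0099]
eef_rot: [-3.141, -0.001, -1.142]
force: [1.5, -1.6, -0.7]
grip_width: 0.0448
```

>>> {"op": "carry_out", "data": {"commands": [1,0,0,1,0,0,0,1,0,0,3,0,0,0,1,0,0,6,0,0,0,1,0,0,9,0,0,0,1,0,0,12,0,0,0,1,0,0,15,0,0,0,1,0,0,17,0,0,0,1,0,0,17,0,0,0,1,0,0,17,0,0,0]}}

```text
time_s: 7.42
ee_pos: [0.4419, -0.298, 0.18]
eef_rot: [-3.141, -0.001, -1.142]
force: [-0.0, 0.3, -4.3]
grip_width: 0.0444
```

>>> {"op": "carry_out", "data": {"commands": [1,1,1.7,0,0,0,0,1,3,5,0,0,0,0,1,5,8.4,0,0,0,0,1,7,11.8,0,0,0,0,1,9,15.1,0,0,0,0,1,11,18.5,0,0,0,0,1,13,21.8,0,0,0,0,1,15,25.2,0,0,0,0,1,17,28.5,0,0,0,0,1,19,31.9,0,0,0,0,1,20.4,34.2,0,0,0,0,1,21.2,35.5,0,0,0,0]}}

```text
time_s: 8.42
ee_pos: [0.6538, 0.0602, 0.1766]
eef_rot: [3.138, 0.001, -1.14]
force: [-0.1, -1.0, -3.9]
grip_width: 0.045
```

>>> {"op": "carry_out", "data": {"commands": [1,0,0,0,0,0,0,1,0,0,0,0,0,0]}}

```text
time_s: 8.58
ee_pos: [0.6528, 0.061, 0.1731]
eef_rot: [3.134, 0.003, -1.138]
force: [-0.1, 0.2, -3.7]
grip_width: 0.0444
```

```bash
python3 est.py
python3 - <<'E'
from h import *
im=viewer.camera('scene')[0]; cv2.imwrite('pics/s5.png',im)
o=ctrl.get_obs(); print(o['ee_pos'],o['grip_width'],o['force'])
E
```

```text
scene bowl [ 0.5025 -0.4511  0.0241] 156 [ 67. 131. 212.]
scene bowl [ 0.3965 -0.1108  0.0197] 66 [ 64. 122. 194.]
top bowl [ 0.2819 -0.2894  0.0228] 350 [192. 203. 210.]
top bowl [ 0.5017 -0.4533  0.023 ] 311 [ 53. 115. 200.]
top bowl [0 0 0] 0 [20. 31. 48.]
top bowl [ 0.4006 -0.1212  0.022 ] 321 [ 67. 134. 220.]
scene bay [0.6552 0.0578 0.1477] n 1600 med 0.00013 hinge [0.5458 0.1477]
 gate ang 0.693 258
 post [-0.115 -0.122] [-0.1   -0.099] 0.122
top bay [0.6525 0.0568 0.135 ] n 462 med 0.00012 hinge [0.5442 0.148 ]
 gate ang 0.688 292
 post [-0.112 -0.135] [-0.081 -0.099] 0.126
both bay [0.6544 0.0576 0.1381] n 2062 med 0.00013 hinge [0.5458 0.1485]
 gate ang 0.693 556
 post [-0.114 -0.135] [-0.084 -0.099] 0.126
[0.65352056 0.05917397 0.17654798] 0.04456006373896178 [ 0.0557359   0.53652027 -3.98624858]
```

View pics/s5.png

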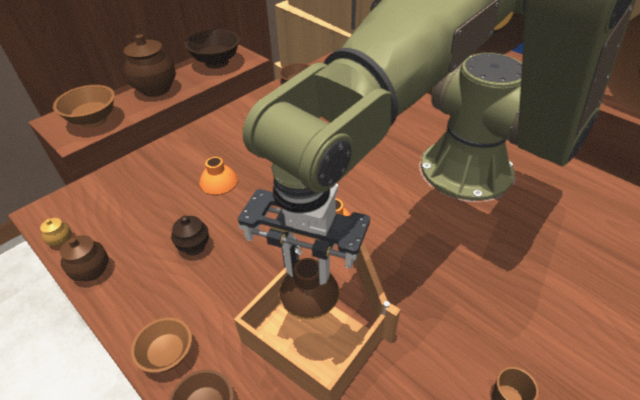

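>>> {"op": "carry_out", "data": {"commands": [1,0.1,0,-3,0,0,0,1,0.1,0,-6,0,0,0,1,0.1,0,-9,0,0,0,1,0.1,0,-11.5,0,0,0,1,0.1,0,-13.5,0,0,0,1,0.1,0,-14.5,0,0,0,1,0.1,0,-15,0,0,0,1,0.1,0,-15,0,0,0]}}

```text
time_s: 9.5
ee_pos: [0.6544, 0.0588, 0.0264]
eef_rot: [3.138, 0.001, -1.141]
force: [0.2, 0.4, -3.2]
grip_width: 0.0445
```

Run:
```python
from h import *
o=ctrl.get_obs(); print(o['ee_pos'],o['eef_rot'],o['force'])
```

```text
[0.65444878 0.05876545 0.02641765] [ 3.13776384e+00  9.28268856e-04 -1.14146281e+00] [ 0.16348537  0.40770148 -3.18668766]
```

>>> {"op": "carry_out", "data": {"commands": [1,0,0,-0.2,0,0,0,1,0,0,-0.4,0,0,0,1,0,0,-0.6,0,0,0,1,0,0,-0.7,0,0,0,1,0,0,-0.7,0,0,0]}}

```text
time_s: 9.92
ee_pos: [0.6545, 0.0588, 0.0195]
eef_rot: [3.138, 0.001, -1.141]
force: [0.4, -0.0, -3.2]
grip_width: 0.0443
```

>>> {"op": "carry_out", "data": {"commands": [1,0,0,-0.1,0,0,0,1,0,0,-0.2,0,0,0,1,0,0,-0.2,0,0,0]}}

```text
time_s: 10.17
ee_pos: [0.6546, 0.0588, 0.018]
eef_rot: [3.138, 0.001, -1.141]
force: [-2.9, -0.0, -0.1]
grip_width: 0.0447
```

>>> {"op": "carry_out", "data": {"commands": [-1,0,0,0,0,0,0,-1,0,0,0,0,0,0,-1,0,0,0,0,0,0,-1,0,0,0,0,0,0,-1,0,0,0,0,0,0,-1,0,0,0,0,0,0,-1,0,0,0,0,0,0,-1,0,0,2,0,0,0,-1,0,0,5,0,0,0,-1,0,0,9,0,0,0,-1,0,0,13,0,0,0,-1,0,0,13,0,0,0]}}

```text
time_s: 11.17
ee_pos: [0.6576, 0.059, 0.157]
eef_rot: [-3.134, -0.004, -1.141]
force: [0.3, -0.3, 1.2]
grip_width: 0.0938
```

```bash
python3 - <<'E'
from h import *
o=ctrl.get_obs(); print(o['ee_pos'],o['eef_rot'],o['qpos'],o['force'],o['grip_width'])
i=viewer.camera_info('wrist'); im,d=viewer.camera('wrist')
for r in nets.silhouettes('wrist','bowl_mid')[:3]:
    p=pts('wrist',d,r['region'],i);t=p[(p[:,2]>.07)&(p[:,2]<.09)]
    if len(t)<20: continue
    n=np.linalg.svd(t-t.mean(0),full_matrices=False)[2][2]
    print(r['confidence'],cv2.minEnclosingCircle(t[:,:2].astype(np.float32)),t.mean(0),'normal',n,im[r['region']].mean(0).round())
cv2.imwrite('pics/w6.png',im)
E
python3 est.py
```

```text
[0.6575726  0.05896256 0.15700847] [-3.13367065 -0.00398936 -1.14129545] [ 3.42588921e-02  5.51775385e-01  1.18924177e+00 -6.41743537e-04
  1.39172827e+00  1.17565005e+00] [ 0.28019039 -0.33614535  1.20295874] 0.0937773216660995
0.76 ((0.6545504331588745, 0.05935658887028694), 0.02217431738972664) [0.65560612 0.05978004 0.0785965 ] normal [0.0289549  0.01123378 0.99951759] [26. 44. 71.]
scene bowl [ 0.5044 -0.4539  0.0239] 149 [ 67. 132. 214.]
scene bowl [ 0.3997 -0.1142  0.0227] 69 [ 75. 141. 216.]
top bowl [0.6535 0.0604 0.0226] 256 [23. 36. 56.]
top bowl [ 0.4006 -0.1212  0.0221] 324 [ 66. 132. 217.]
top bowl [ 0.5013 -0.4535  0.023 ] 311 [ 53. 114. 199.]
top bowl [ 0.2823 -0.29    0.0229] 348 [192. 203. 210.]
scene bay [0.6543 0.0573 0.1497] n 1672 med 0.00015 hinge [0.5447 0.147 ]
 gate ang 0.692 239
 post [-0.102 -0.134] [-0.082 -0.098] 0.123
top bay [0.6394 0.0546 0.2392] n 625 med 0.00436 hinge [0.5222 0.1341]
 gate ang 0.675 257
 post [-0.111 -0.126] [-0.08  -0.088] 0.126
both bay [0.6522 0.0569 0.1453] n 2297 med 0.00016 hinge [0.543 0.147]
 gate ang 0.684 519
 post [-0.112 -0.134] [-0.079 -0.098] 0.126
```

View pics/w6.png

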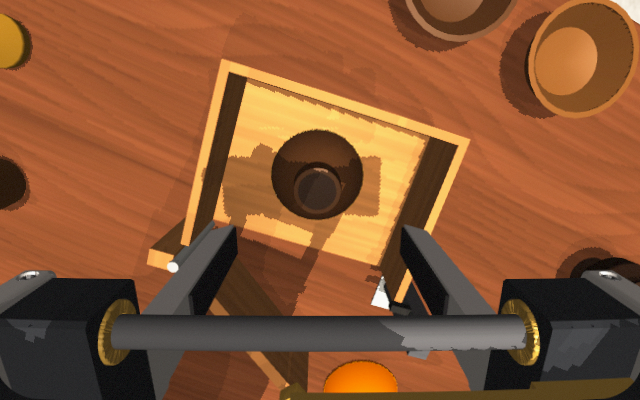

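The wrist view shows the bowl upright mid-bay at (318,185). Next I shut the fingers and go to the outer side of the gate.

>>> {"op": "carry_out", "data": {"commands": [1,-1.9,-0.1,0,0,0,-0.08,1,-3.8,-0.2,0,0,0,-0.16,1,-5.7,-0.3,0,0,0,-0.24,1,-7.6,-0.4,0,0,0,-0.32,1,-9.5,-0.5,0,0,0,-0.4,1,-11.4,-0.6,0,0,0,-0.48,1,-13.3,-0.7,0,0,0,-0.57,1,-15.2,-0.8,0,0,0,-0.65,1,-17.1,-0.9,0,0,0,-0.73,1,-19,-1,0,0,0,-0.81,1,-20.9,-1,0,0,0,-0.89,1,-22.5,-1,0,0,0,-0.97]}}

```text
time_s: 12.47
ee_pos: [0.4274, 0.0487, 0.1453]
eef_rot: [3.134, 0.001, -2.115]
force: [1.0, 0.2, 1.2]
grip_width: 0.0174
```

>>> {"op": "carry_out", "data": {"commands": [1,0,0,0,0,0,0,1,0,0,0,0,0,0,1,0,0,0,0,0,0]}}

```text
time_s: 12.72
ee_pos: [0.4279, 0.0487, 0.1451]
eef_rot: [3.134, 0.001, -2.113]
force: [-0.4, -0.1, 0.3]
grip_width: 0.0007
```

```bash
python3 tip.py; python3 -c "
from h import *
print(ctrl.get_obs())"
```

```text
12.7167 [0.4279 0.0487 0.1451] 0.0007 [-0.4 -0.1  0.3]
scene -1 n 112 z hist [24 22 44 21  1  0  0  0] lowest [-0.0448 -0.0435 -0.0414 -0.0412 -0.0386] x -0.015 0.004 y -0.009 0.01
scene 1 n 47 z hist [11 13 13  9  1  0  0  0] lowest [-0.046  -0.0445 -0.0412 -0.0408 -0.0386] x -0.003 0.011 y -0.009 -0.007
wrist -1 n 983 z hist [345 267 216 147   8   0   0   0] lowest [-0.0396 -0.0396 -0.0396 -0.0395 -0.0387] x -0.012 0.004 y -0.009 0.002
wrist 1 n 1060 z hist [367 289 233 163   8   0   0   0] lowest [-0.0396 -0.0396 -0.0396 -0.0395 -0.0387] x -0.004 0.013 y -0.009 0.002
{'time_s': 12.8167, 'qpos': array([0.02494495, 0.05640908, 1.8607094 , 0.00484819, 1.23068289,
       2.13718685]), 'joint_vel': array([ 2.74571742e-03, -9.88716031e-05,  1.97048795e-03, -1.12265153e-03,
        1.53784122e-03,  6.43076392e-03]), 'tau': array([ 3.06414685e-02, -3.77695227e+01, -3.38767684e+01, -1.33519518e-02,
       -5.32320526e-02, -3.04307195e-02]), 'ee_pos': array([0.42796269, 0.04870336, 0.14502812]), 'eef_rot': array([ 3.13390328e+00,  5.14706440e-04, -2.11387539e+00]), 'force': array([0.11041913, 0.2255158 , 0.76687259]), 'moment': array([ 0.13714424,  0.01365675, -0.00326277]), 'grip_width': 0.00026174718805514047}
```

>>> {"op": "carry_out", "data": {"commands": [1,0,0,-3,0,0,0,1,0,0,-6,0,0,0,1,0,0,-8.5,0,0,0,1,0,0,-10.4,0,0,0,1,0,0,-10.4,0,0,0,1,0,0,-10.4,0,0,0]}}

```text
time_s: 13.32
ee_pos: [0.428, 0.0487, 0.0408]
eef_rot: [3.132, -0.0, -2.113]
force: [-0.4, -0.9, 1.3]
grip_width: 0.0004
```

```bash
cat > way.py <<'E'
from h import *
import sys
o=ctrl.get_obs(); e=o['ee_pos']; yaw=o['eef_rot'][2]; H=np.array([.545,.1475]); by=.145
def frame(a):
    t=-np.pi/2+by-a; return np.array([np.cos(t),np.sin(t)]),np.array([-np.sin(t),np.cos(t)]),t
# present gate-angle implied by contact, from the tool position
f=lambda a:((e[:2]-H)@frame(a)[1])+.015
from scipy.optimize import brentq
print('t',o['time_s'],e.round(4),'yaw',round(yaw,3),'F',o['force'].round(1))
try:
    a0=brentq(f,-.3,1.2); print('contact-implied angle',round(a0,3),'r',((e[:2]-H)@frame(a0)[0]).round(3),'F along n',(o['force'][:2]@frame(a0)[1]).round(1))
except Exception as x: print(x)
for a in map(float,sys.argv[1:]):
    d,n,t=frame(a); p=H+.142*d-.015*n
    print(a,'d cm',((p-e[:2])*100).round(2),'az',round(t-yaw,3))
E
python3 way.py .69 .65 .6 .55 .5 .45 .4 .35 .3 .25 .2 .15 .1
```

```text
t 13.3167 [0.428  0.0487 0.0408] yaw -2.113 F [-0.4 -0.9  1.3]
contact-implied angle 0.916 r 0.152 F along n 0.3
0.69 d cm [ 3.06 -1.48] az -0.003
0.65 d cm [ 3.52 -1.82] az 0.037
0.6 d cm [ 4.11 -2.21] az 0.087
0.55 d cm [ 4.73 -2.58] az 0.137
0.5 d cm [ 5.36 -2.91] az 0.187
0.45 d cm [ 6.01 -3.21] az 0.237
0.4 d cm [ 6.67 -3.48] az 0.287
0.35 d cm [ 7.34 -3.72] az 0.337
0.3 d cm [ 8.03 -3.92] az 0.387
0.25 d cm [ 8.72 -4.08] az 0.437
0.2 d cm [ 9.42 -4.21] az 0.487
0.15 d cm [10.13 -4.31] az 0.537
0.1 d cm [10.84 -4.37] az 0.587
```

>>> {"op": "carry_out", "data": {"commands": [1,1,-0.5,0,0,0,0,1,1.8,-0.9,0,0,0,0,1,2.3,-1.1,0,0,0,0,1,2.6,-1.3,0,0,0,0,1,2.85,-1.4,0,0,0,0,1,3.05,-1.5,0,0,0,0,1,3.3,-1.65,0,0,0,0.02,1,3.5,-1.8,0,0,0,0.04,1,3.75,-1.95,0,0,0,0.06,1,4.1,-2.2,0,0,0,0.09]}}

```text
time_s: 14.15
ee_pos: [0.469, 0.0267, 0.0408]
eef_rot: [3.132, -0.001, -2.021]
force: [-1.0, 1.4, 0.2]
grip_width: 0.0005
```

```bash
python3 way.py .5 .4 .3 .25 .2 .15
```

```text
t 14.15 [0.469  0.0267 0.0408] yaw -2.021 F [-1.   1.4  0.2]
contact-implied angle 0.602 r 0.142 F along n -1.5
0.5 d cm [ 1.26 -0.71] az 0.095
0.4 d cm [ 2.57 -1.28] az 0.195
0.3 d cm [ 3.93 -1.72] az 0.295
0.25 d cm [ 4.62 -1.88] az 0.345
0.2 d cm [ 5.33 -2.01] az 0.395
0.15 d cm [ 6.03 -2.11] az 0.445
```

Contact at about 1.5 N. I'll swing it to about 0.25.

>>> {"op": "carry_out", "data": {"commands": [1,0.4,-0.25,0,0,0,0.03,1,0.85,-0.5,0,0,0,0.06,1,1.3,-0.73,0,0,0,0.1,1,1.75,-0.95,0,0,0,0.13,1,2.2,-1.13,0,0,0,0.165,1,2.6,-1.3,0,0,0,0.2,1,3.05,-1.45,0,0,0,0.23,1,3.5,-1.6,0,0,0,0.26,1,3.9,-1.72,0,0,0,0.295,1,4.3,-1.82,0,0,0,0.32,1,4.6,-1.88,0,0,0,0.345]}}

```text
time_s: 15.07
ee_pos: [0.5149, 0.0076, 0.0406]
eef_rot: [3.131, -0.001, -1.673]
force: [-3.6, -0.5, 0.6]
grip_width: 0.0006
```

```bash
python3 way.py .2 .15 .1 .05 0 -.05 -.1
python3 - <<'E'
from h import *
im,d=viewer.camera('top'); P=pts('top',d,d>0); H=np.array([.545,.1475]);by=.145
c,s=np.cos(by),np.sin(by); L=(P[:,:2]-H)@np.array([[c,-s],[s,c]])
m=(P[:,2]>.094)&(P[:,2]<.105)&(abs(L[:,0])<.12)&(L[:,1]<-.05)&(L[:,1]>-.19)
q=L[m]; print(m.sum(),np.median(np.arctan2(-q[:,0],-q[:,1])))
cv2.imwrite('pics/t8.png',cv2.resize(im[140:240,160:320],(800,500),interpolation=cv2.INTER_CUBIC))
E
```

```text
t 15.0667 [0.5149 0.0076 0.0406] yaw -1.673 F [-3.6 -0.5  0.6]
contact-implied angle 0.252 r 0.142 F along n -3.6
0.2 d cm [ 0.73 -0.1 ] az 0.048
0.15 d cm [ 1.44 -0.2 ] az 0.098
0.1 d cm [ 2.15 -0.26] az 0.148
0.05 d cm [ 2.86 -0.28] az 0.198
0.0 d cm [ 3.57 -0.27] az 0.248
-0.05 d cm [ 4.29 -0.23] az 0.298
-0.1 d cm [ 5.   -0.15] az 0.348
13 0.2913946239577071
```

View pics/t8.png

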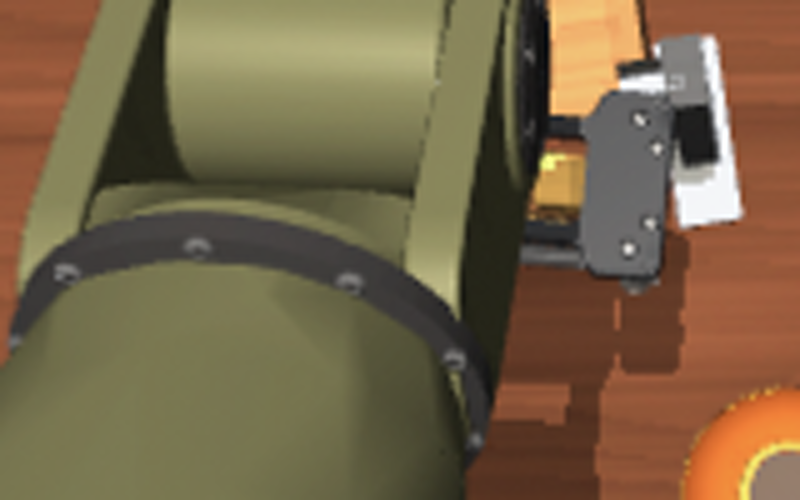

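Run:
```python
from h import *
from scipy.spatial.transform import Rotation as R
o=ctrl.get_obs(); M=R.from_euler('xyz',o['eef_rot']).as_matrix()
for c in ['scene','wrist']:
    i=viewer.camera_info(c); im,d=viewer.camera(c); P=pts(c,d,d>0,i); L=(P-o['ee_pos'])@M
    for lo,hi in ((-.1,-.06),(.06,.1)):
        m=(L[:,0]>lo)&(L[:,0]<hi)&(abs(L[:,1])<.045)&(P[:,2]>.105)&(P[:,2]<.3)
        print(c,lo,m.sum(),np.histogram(P[m,2],np.arange(.105,.20,.005))[0])
    if c=='scene':
        H=np.array([.545,.1475]);by=.145;cc,s=np.cos(by),np.sin(by)
        l=(P[:,:2]-H)@np.array([[cc,-s],[s,cc]])
        m=(P[:,2]>.09)&(P[:,2]<.104)&(abs(l[:,0])<.12)&(l[:,1]<-.05)&(l[:,1]>-.19)
        q=l[m]; print('gate',m.sum(),np.median(np.arctan2(-q[:,0],-q[:,1])))
```

```text
scene -0.1 831 [ 0  0  0  0  0  0  0  0  0  0  0  0  0  1 40 42 39 16 17]
scene 0.06 393 [ 0  8  2  0  0  0  0  0  0  0  0  0  0  1 15 21 23 33 10]
gate 448 0.2218138547890372
wrist -0.1 8310 [   0    0    0    0    0    0    0    0    0    0    0    0    0    0
  602 1479 1692 3140 1333]
wrist 0.06 9058 [   0   54  229    0    0    0    0    0    0    0    0    0    0    0
  635 1619 1744 3141 1536]
```

>>> {"op": "carry_out", "data": {"commands": [1,0.3,-0.05,0,0,0,0.02,1,0.6,-0.1,0,0,0,0.04,1,0.85,-0.12,0,0,0,0.06,1,1.1,-0.16,0,0,0,0.08,1,1.1,-0.16,0,0,0,0.08]}}

```text
time_s: 15.63
ee_pos: [0.5264, 0.0062, 0.0406]
eef_rot: [3.132, -0.0, -1.594]
force: [-0.6, -0.3, 0.2]
grip_width: 0.0005
```

>>> {"op": "carry_out", "data": {"commands": [1,0.1,-0.01,0,0,0,0.007,1,0.2,-0.02,0,0,0,0.014,1,0.3,-0.03,0,0,0,0.02]}}

```text
time_s: 15.88
ee_pos: [0.5295, 0.0058, 0.0406]
eef_rot: [3.132, -0.001, -1.573]
force: [-2.3, -1.4, 0.5]
grip_width: 0.0005
```

>>> {"op": "carry_out", "data": {"commands": [1,0.1,-0.01,0,0,0,0.007,1,0.2,-0.02,0,0,0,0.014,1,0.3,-0.02,0,0,0,0.02]}}

```text
time_s: 16.13
ee_pos: [0.5325, 0.0055, 0.0406]
eef_rot: [3.132, -0.001, -1.553]
force: [-2.7, -1.5, 0.4]
grip_width: 0.0006
```

>>> {"op": "carry_out", "data": {"commands": [1,0.1,0,0,0,0,0.007,1,0.2,-0.01,0,0,0,0.014]}}

```text
time_s: 16.3
ee_pos: [0.5346, 0.0054, 0.0406]
eef_rot: [3.132, -0.001, -1.538]
force: [-3.4, -2.5, 0.3]
grip_width: 0.0003
```

>>> {"op": "carry_out", "data": {"commands": [1,0.1,0,0,0,0,0.007,1,0.2,-0.01,0,0,0,0.014]}}

```text
time_s: 16.47
ee_pos: [0.5367, 0.0053, 0.0406]
eef_rot: [3.132, -0.001, -1.523]
force: [-2.7, -3.3, 0.6]
grip_width: 0.0005
```

>>> {"op": "carry_out", "data": {"commands": [1,0.1,0,0,0,0,0.007,1,0.2,-0.01,0,0,0,0.014]}}

```text
time_s: 16.63
ee_pos: [0.5388, 0.0052, 0.0405]
eef_rot: [3.132, -0.001, -1.508]
force: [-2.6, -1.6, 0.8]
grip_width: 0.0004
```

>>> {"op": "carry_out", "data": {"commands": [1,0.1,0,0,0,0,0.007,1,0.2,0,0,0,0,0.014]}}

```text
time_s: 16.8
ee_pos: [0.5408, 0.0052, 0.0405]
eef_rot: [3.132, -0.001, -1.494]
force: [-5.4, -3.2, 2.1]
grip_width: 0.0005
```

>>> {"op": "carry_out", "data": {"commands": [1,0.1,0,0,0,0,0.007,1,0.2,0,0,0,0,0.014]}}

```text
time_s: 16.97
ee_pos: [0.5425, 0.0051, 0.0405]
eef_rot: [3.131, -0.001, -1.479]
force: [-5.0, -2.7, 2.8]
grip_width: 0.0003
```

>>> {"op": "carry_out", "data": {"commands": [1,0.08,0,0,0,0,0.005,1,0.15,0,0,0,0,0.01]}}

```text
time_s: 17.13
ee_pos: [0.5438, 0.005, 0.0405]
eef_rot: [3.13, -0.001, -1.468]
force: [-6.6, -3.7, 2.7]
grip_width: 0.0007
```

>>> {"op": "carry_out", "data": {"commands": [1,0.08,0,0,0,0,0.005,1,0.15,0,0,0,0,0.01]}}

```text
time_s: 17.3
ee_pos: [0.5449, 0.0049, 0.0405]
eef_rot: [3.129, -0.001, -1.458]
force: [-7.5, -2.8, 3.0]
grip_width: 0.0001
```

>>> {"op": "carry_out", "data": {"commands": [1,0.08,0,0,0,0,0.005,1,0.15,0,0,0,0,0.01]}}

```text
time_s: 17.47
ee_pos: [0.5462, 0.0049, 0.0406]
eef_rot: [3.128, -0.001, -1.447]
force: [-4.8, -1.8, 1.4]
grip_width: 0.0003
```

>>> {"op": "carry_out", "data": {"commands": [1,0.08,0,0,0,0,0.005,1,0.15,0,0,0,0,0.01]}}

```text
time_s: 17.63
ee_pos: [0.5478, 0.0049, 0.0406]
eef_rot: [3.128, -0.001, -1.437]
force: [-3.0, -1.9, 0.4]
grip_width: 0.0002
```

Force peaked near 8 N and then dropped to 3 N, so the tongue has snapped. One more small step should feel the stop.

>>> {"op": "carry_out", "data": {"commands": [1,0.1,0,0,0,0,0.005,1,0.1,0,0,0,0,0.005]}}

```text
time_s: 17.8
ee_pos: [0.5491, 0.005, 0.0406]
eef_rot: [3.128, -0.001, -1.431]
force: [-2.1, -0.5, 0.6]
grip_width: 0.0005
```

>>> {"op": "carry_out", "data": {"commands": [1,0.08,0,0,0,0,0.003,1,0.08,0,0,0,0,0.003]}}

```text
time_s: 17.97
ee_pos: [0.55, 0.0051, 0.0406]
eef_rot: [3.129, -0.001, -1.428]
force: [-2.5, -1.1, -0.5]
grip_width: 0.0004
```

>>> {"op": "carry_out", "data": {"commands": [1,0.08,0,0,0,0,0.004,1,0.1,0,0,0,0,0.006]}}

```text
time_s: 18.13
ee_pos: [0.5503, 0.005, 0.0406]
eef_rot: [3.127, -0.0, -1.421]
force: [-9.9, -1.5, 4.2]
grip_width: 0.0004
```

>>> {"op": "carry_out", "data": {"commands": [1,0.08,0,0,0,0,0.004,1,0.1,0,0,0,0,0.006]}}

```text
time_s: 18.3
ee_pos: [0.5502, 0.0049, 0.0406]
eef_rot: [3.124, -0.0, -1.415]
force: [-12.7, -2.6, 8.1]
grip_width: 0.0006
```

That is the stop, with force rising steeply. I'll back off and check that the latch holds.

>>> {"op": "carry_out", "data": {"commands": [1,-0.2,0,0,0,0,0,1,-0.5,0,0,0,0,0,1,-1,-0.1,0,0,0,0,1,-2,-0.2,0,0,0,0,1,-4,-0.4,0,0,0,0,1,-6,-0.6,0,0,0,0,1,-6,-0.6,2,0,0,0,1,-6,-0.6,5,0,0,0,1,-7,-0.6,9,0,0,0,1,-9,-0.6,13,0,0,0,1,-12,-0.6,15,0,0,0,1,-13,-0.6,15,0,0,0]}}

```text
time_s: 19.3
ee_pos: [0.4196, -0.001, 0.1951]
eef_rot: [3.131, -0.002, -1.415]
force: [0.1, -0.5, 1.5]
grip_width: 0.0006
```

>>> {"op": "carry_out", "data": {"commands": [1,0,-4,0,0,0,0,1,0,-8,0,0,0,0,1,0,-12,0,0,0,0,1,0,-16,0,0,0,0,1,0,-18,0,0,0,0,1,0,-18,0,0,0,0,1,0,-18,0,0,0,0]}}

```text
time_s: 19.88
ee_pos: [0.4193, -0.1815, 0.1943]
eef_rot: [3.131, -0.001, -1.417]
force: [0.4, -0.2, -0.4]
grip_width: 0.0003
```

Run:
```python
from h import *
H=np.array([.545,.1475]);by=.145;c,s=np.cos(by),np.sin(by)
for k in ['scene','top']:
    im,d=viewer.camera(k); P=pts(k,d,d>0); L=(P[:,:2]-H)@np.array([[c,-s],[s,c]])
    m=(P[:,2]>.094)&(P[:,2]<.105)&(abs(L[:,0])<.12)&(L[:,1]<-.05)&(L[:,1]>-.155)
    q=L[m]; print(k,m.sum(),np.median(np.arctan2(-q[:,0],-q[:,1])) if m.any() else None)
    for r in nets.silhouettes(k,'bowl_mid'):
        p=pts(k,d,r['region']); print(r['confidence'],np.median(p,0).round(3),im[r['region']].mean(0).round())
    if k=='top': a=cv2.resize(im[70:240,170:320],(530,600),interpolation=cv2.INTER_CUBIC)
    else: b=cv2.resize(im[210:400,220:420],(570,540),interpolation=cv2.INTER_CUBIC)
cv2.imwrite('pics/f.png',a); 
cv2.imwrite('pics/f2.png',b)
o=ctrl.get_obs(); print(o['ee_pos'],o['force'],o['time_s'])
```

```text
scene 348 -0.017976267801068188
0.8 [ 0.42  -0.105  0.031] [ 56. 108. 190.]
0.69 [ 0.515 -0.433  0.032] [ 66. 130. 213.]
0.55 [0.669 0.076 0.041] [49. 69. 99.]
top 306 0.016140332138194578
0.85 [ 0.496 -0.441  0.036] [ 52. 111. 194.]
0.59 [0.64  0.05  0.043] [36. 56. 83.]
0.54 [ 0.275 -0.316  0.028] [194. 207. 211.]
0.47 [ 0.377 -0.146  0.034] [ 38.  88. 177.]
[ 0.41975581 -0.18003395  0.19501053] [-0.53037576 -0.29567244 -0.88537254] 20.0833
```

View pics/f.png

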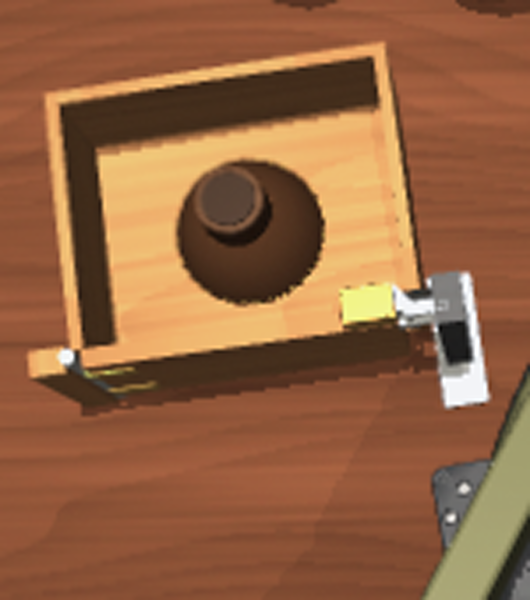

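The gate is shut and holds with the arm away. Its angle reads about 0 ± 0.02, with the tongue out at the pin, crop (410,305). The bowl stands mid-bay at crop (250,230). Everything checks out, so I'm handing in.

```bash
python3 -c "
from station import ticket
print(ticket.hand_in())"
```

```text
the job is handed in; nothing more can be done
None
```

The bronze bowl is standing mouth down in the middle of the bay, and the gate is shut and held by its latch. I handed the job in at about 20 s, and no verdict was reported.

- **Bowl:** I picked the only dark one of the four footed bowls, carried it by its foot and lowered it until the floor took its weight before letting go. The wrist camera then put it at (0.655, 0.059), within about 2 mm of the bay's centre. Its foot top came out level to about 0.03 rad.
- **Gate:** The push rose to about 8 N and dropped to about 3 N as the tongue snapped over. It then rose steeply at the stop, where the last reading was about 15 N in total. The push was read only at the end of each short move.
- **Final check with the arm clear:** The scene camera read the gate at -0.02 rad and the top camera at +0.02 rad. The top picture shows the tongue out at the pin, but I did not measure its travel.

**What went wrong or disagreed:**
- **First grasp closed on air:** the real fingertips sit about 39 mm above the reported tool point. I measured that offset with two cameras and corrected for it before the second try.
- **Snap-to-stop distance:** the stop came about 5 mm of push after the force peak, not the 2 mm described.
- **Other wares:** I did not measure the cup, censer and weight one by one at the end. I used only the space around the look-alike bowls, the bay and the gate.

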